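# Put the paper rolls away in their holders

### The job

Put the four white paper rolls away, each standing upright as it stands now: the wide low label roll in the wide shallow steel dish, the tall till roll in the deep steel cup, the thin card-terminal roll in the narrow steel cup, each flat on the floor of its holder, and the smaller low label roll centred on top of the wide label roll. Leave the brown packing tape and the kitchen timer where they are; the blue roll at the back by the label printer is no concern of yours.

Things in the scene. Friction and masses are not known exactly. Their poses are not given: they have to be found in the camera images.
- wide_roll: the wide low label roll: white paper cylinder, 61 mm diameter, 40 mm high, standing upright on the counter; origin at the centre of its underside, z up along its axis. Loose, about 0.12 kg
- small_roll: the smaller low label roll: white paper cylinder, 50 mm diameter, 34 mm high, standing upright; origin at the centre of its underside, z up. Loose, about 0.05 kg
- till_roll: the tall till roll: white paper cylinder, 52 mm diameter, 80 mm high, standing upright; origin at the centre of its underside, z up. Loose, about 0.13 kg
- card_roll: the thin card-terminal roll: white paper cylinder, 40 mm diameter, 57 mm high, standing upright; origin at the centre of its underside, z up. Loose, about 0.06 kg
- shallow_dish: the wide shallow round steel dish: inside diameter 78 mm, 90 mm over its foot, rim 15 mm above the counter, inner floor 4 mm above the counter; fixed to the counter; origin at the centre of its underside, z up
- deep_cup: the deep round steel cup: inside diameter 70 mm, 82 mm over its foot, rim 42 mm above the counter, inner floor 4 mm above the counter; fixed; origin at the centre of its underside, z up
- narrow_cup: the narrow round steel cup: inside diameter 58 mm, 70 mm over its foot, rim 26 mm above the counter, inner floor 4 mm above the counter; fixed; origin at the centre of its underside, z up
- packing_tape: roll of brown packing tape, ring 92 mm wide, 48 mm high, near the front edge; not to be moved; origin at the centre of its underside, z up
- timer: white kitchen timer lying flat, rounded square 70 x 70 mm, 20 mm high; not to be moved; origin at the centre of its underside, z up
- wire_cutter: cheese wire cutter in the middle of the counter, an obstacle that stands still: white board 260 x 320 mm, 24 mm high, its nearest edge 92 mm in front (-x) of the origin; the bow with its black handle lies down along the middle, up to 110 mm high, the handle reaching 170 mm in front of the origin; carry things well over it. To its right stands a slicing machine, up to 354 mm high
Things that resemble listed ones, but are neither listed nor needed, are in the scene too. What is shaped like the till_roll but red is not meant.

How it is judged:
By the outcome, as a careful person would: the job done as asked, in the order asked, and still so for the second after the job is handed in, with the robot touching nothing.
It also fails if it takes over 106 s, if anything falls off the work surface, if the arm or the gripper's body presses on something with over 40 N, if the wrist force passes 120 N, or if a joint passes its speed limit or range.

### The arm

A 6-joint arm with a two-finger parallel gripper is mounted at the origin on a cart in front of the work surface, level with it; the furniture and walls round the work are solid. World frame = base frame: x ahead of the robot, y to its left, z up, the work surface at z = 0. Lengths are in m, angles in rad, forces in N, time in s.
With the tool pointing down it reaches from about 0.35 to 0.975 m from the base axis. Payload 4.9 kg.
Tool frame: the origin (TCP) lies midway between the tips of the shut fingers; the grasp point (between the pads) lies 19 mm behind it; z points along the fingers, y is the line along which they close (so a half turn about z gives the same grasp; the last joint's range is limited). The gripper opens to 85 mm and grips with 20 to 120 N. Pads are 22 mm wide; open, the fingers measure 114 mm over their backs; the gripper's body (76 mm by 85 mm) begins 54 mm behind the grasp point. The pads swing forward as they close: fully open they stand 13 mm farther back than shut.
Start: joints at [-1.343, 0.053, 1.613, -0, 1.476, -0.119], TCP at [0.212, -0.588, 0.193] pointing down, gripper open.
Joint ranges: [-3.01, 3.01], [-1.01, 2.22], [0.06, 2.58], [-1.02, 4.17], [0.09, 2.62], [-3.14, 3.14]. Speed limits (rad/s): [2.57, 2.57, 3.14, 3.14, 3.14, 3.14].

### API

Orientations are given as a unit quaternion [w, x, y, z].
In Python, from plant import manip gives the robot as it stands.
- The arm moves only by the tool carry_out, never from a script. Its argument "moves" is a list of rows, each a list of 7 numbers: the opening, from 0 (shut) to 1 (fully open), then the shift along the tool's x, y, z normalised to -1 to 1, where 1 is 0.4 m, then the turn, a rotation vector about the tool's x, y, z normalised to -1 to 1, where 1 is 0.5 rad. In form: [[grip, dx, dy, dz, rx, ry, rz], ...]. A call has 1 to 8 rows; each row is the pose to reach, as a shift and turn from the pose commanded when the call began, along the tool's axes at that moment; what a row does not reach only later rows make up. A row lasts 1/12 s, in which the tool goes at most 41.7 mm and 7.16 degrees, less where a joint would pass 70% of its speed; a pose out of reach is approached as far as the arm can. A call with a number of a shift or a turn outside -1 to 1 is refused whole. A call with a gripper value outside its range is refused whole. The fingers move at their own pace and stop on an object; the grip force is fixed at half the most. Time passes only in rows, so rows that repeat a pose let the fingers close. It gives the time, the measured TCP pose, the force and the opening at its end, in the units of the state.
- manip.state(): the state, without advancing time (a new reading comes with each control period).
- manip.grab_frame(name): name is "scene" or "top" or "wrist"; returns the picture (480x640x3 uint8, red, green, blue); there is no depth.
- manip.camera_info(name): a dict with "intrinsics" (3x3 intrinsics, pixels), "extrinsics" (4x4, takes a point from world to camera coordinates). Camera axes: x right, y down, z forward; pixel columns grow to the right and rows downward; lengths in m; the calibration is good to about 2 mm. A picture is of the moment at which its call begins: read the wrist's pose just before it. camera_info takes no time and is no camera call; for the wrist camera it gives the pose at the moment of the call.
- manip.job_done(): hands the job in, once; it reports no verdict.
The state is a dict: "time": time; "joint_pos": joint angles; "joint_vel": joint speeds; "joint_efforts": joint torques, N m; "tool_pos": TCP position; "tool_rot": TCP orientation; "contact_force": force on the tool from outside, world axes, zero at the start; "ft_torque": the same for the moment, N m; "gripper_width": opening from 0.0 (shut) to 1.0 (fully open).
Only numpy, scipy, OpenCV 4.12 (cv2) and the standard library are available. Lean on these libraries where they do the work, as an engineer would, in place of code of your own. Each camera call takes 0.05 s, during which the arm holds its last target. There are 200 camera calls.

## Working session

There is one attempt and no reset: what is moved stays moved. The work goes in short steps, Python scripts to look and compute and a tool call to move; the robot and the scene stay as the last step left them, time stands still between calls to the robot, and variables do not carry over. Pictures are saved under pics/ and viewed, on a budget of 14 in all, crops included, one or two more only if the job needs it, and the job is handed in when it is done.

Besides the shell and the picture viewer there is one more tool, called by a JSON object that holds its "method" and its "body", one argument or row to a line. carry_out: Moves the arm, as the interface text tells. Scaled input: -1 to 1 covers 0.4 m each way for a shift and 0.5 rad each way for a turn. Its arguments: {"type":"object","properties":{"moves":{"type":"array"}},"required":["moves"]}

```bash
mkdir -p pics; ls
python3 - <<'E'
from plant import manip
import cv2,numpy as np
s=manip.state();print(s['time'],s['tool_pos'],s['tool_rot'],s['gripper_width'])
for n in('scene','top'):
    im=manip.grab_frame(n);cv2.imwrite(f'pics/{n}0.png',im[:,:,::-1])
    c=manip.camera_info(n);print(n,np.array(c['intrinsics']).tolist(),np.round(c['extrinsics'],4).tolist())
E
```

```text
pics
0.0 [ 0.21226944 -0.58708879  0.19215518] [-1.03475579e-03  9.85005833e-01  1.72517930e-01 -4.47261156e-05] 0.9944520672456527
scene [[435.5333028680662, 0.0, 318.7453267641684], [0.0, 435.5333028680662, 237.66112333557308], [0.0, 0.0, 1.0]] [[0.8705, -0.492, -0.0129, -0.4706], [-0.2105, -0.3486, -0.9134, 0.1555], [0.4449, 0.7978, -0.407, 1.0167], [0.0, 0.0, 0.0, 1.0]]
top [[444.6702749998738, 0.0, 319.52067700436726], [0.0, 444.6702749998738, 234.33932283679408], [0.0, 0.0, 1.0]] [[-0.0026, -1.0, -0.0072, 0.0062], [-0.9988, 0.0029, -0.0487, 0.5574], [0.0487, 0.0071, -0.9988, 1.172], [0.0, 0.0, 0.0, 1.0]]
```

View pics/scene0.png

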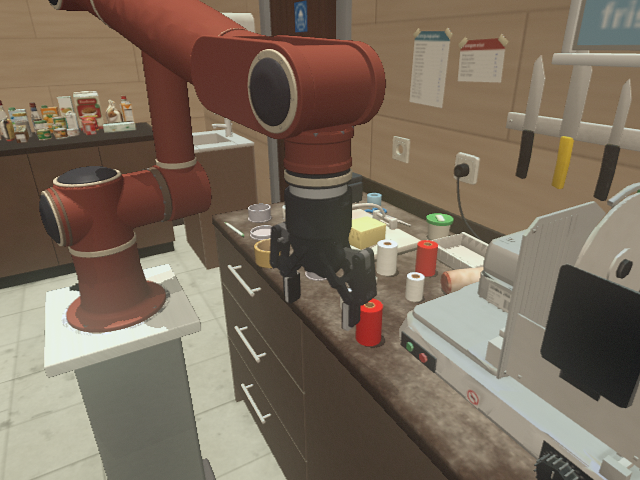

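View pics/top0.png

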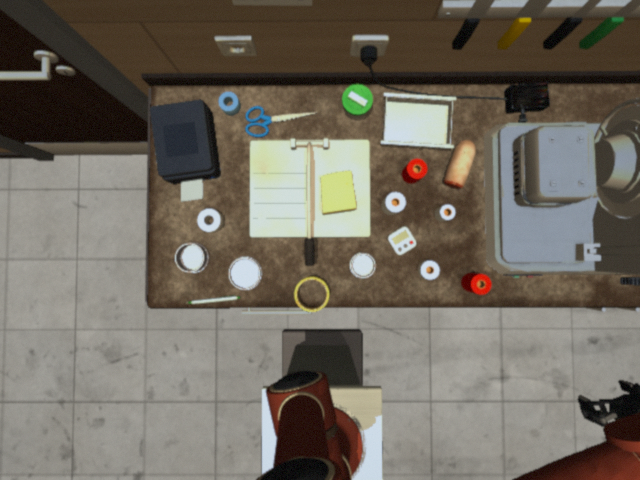

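```bash
cat > h.py <<'E'
import cv2,numpy as np
from plant import manip
def ray(info,uv,z):
    K=np.array(info['intrinsics']);E=np.array(info['extrinsics']);R,t=E[:3,:3],E[:3,3]
    c=-R.T@t;d=R.T@np.linalg.solve(K,[uv[0],uv[1],1.]);return c+d*(z-c[2])/d[2]
def proj(info,p):
    q=np.array(info['extrinsics'])[:3]@np.r_[p,1];q=np.array(info['intrinsics'])@q;return q[:2]/q[2]
E
python3 - <<'E'
from h import *
im=cv2.imread('pics/top0.png');info=manip.camera_info('top')
hsv=cv2.cvtColor(im,cv2.COLOR_BGR2HSV)
m=((hsv[...,1]<60)&(hsv[...,2]>165)).astype(np.uint8)
for u,v in [(209,220),(396,202),(447,212),(430,270),(191,258),(245,273),(362,265),(402,241),(312,294)]:
    r=26;y0,x0=v-r,u-r
    w=m[y0:v+r,x0:u+r]
    cs,_=cv2.findContours(w,cv2.RETR_EXTERNAL,cv2.CHAIN_APPROX_NONE)
    for c in cs:
        if cv2.contourArea(c)>80:
            (a,b),rad=cv2.minEnclosingCircle(c);A=cv2.contourArea(c)
            print((u,v),'c',round(a+x0,1),round(b+y0,1),'d',round(2*rad,1),'dA',round(2*(A/np.pi)**.5,1),[np.round(ray(info,(a+x0,b+y0),z)[:2],3).tolist() for z in(0,.04,.08)])
cr=lambda a,b,c,d:cv2.resize(im[b:d,a:c],None,fx=5,fy=5,interpolation=cv2.INTER_CUBIC)
cv2.imwrite('pics/crop1.png',np.hstack([cr(165,190,272,300),np.zeros((550,5,3),np.uint8),cr(343,185,393,295),cr(380,185,460,295)])[:, :][:600,:1200])
i=cv2.imread('pics/crop1.png');cv2.imwrite('pics/crop1.png',cv2.resize(i,None,fx=.66,fy=.66))
E
```

```text
(209, 220) c 208.4 219.7 d 23.4 dA 22.4 [[0.599, 0.305], [0.595, 0.295], [0.592, 0.285]]
(209, 220) c 192.5 197.0 d 19.9 dA 10.7 [[0.661, 0.349], [0.655, 0.337], [0.65, 0.326]]
(396, 202) c 395.1 201.7 d 20.3 dA 19.4 [[0.646, -0.2], [0.641, -0.193], [0.636, -0.187]]
(447, 212) c 447.1 211.7 d 15.3 dA 14.3 [[0.618, -0.34], [0.614, -0.328], [0.61, -0.317]]
(430, 270) c 429.7 269.8 d 19.2 dA 18.1 [[0.462, -0.29], [0.463, -0.281], [0.465, -0.271]]
(191, 258) c 193.0 258.0 d 28.3 dA 22.8 [[0.495, 0.346], [0.495, 0.334], [0.496, 0.323]]
(245, 273) c 244.5 273.0 d 32.8 dA 30.1 [[0.455, 0.207], [0.456, 0.2], [0.458, 0.193]]
(362, 265) c 362.2 265.2 d 25.2 dA 23.5 [[0.475, -0.11], [0.476, -0.106], [0.477, -0.102]]
(402, 241) c 401.9 240.5 d 28.2 dA 24.4 [[0.541, -0.217], [0.54, -0.21], [0.538, -0.203]]
```

View pics/crop1.png

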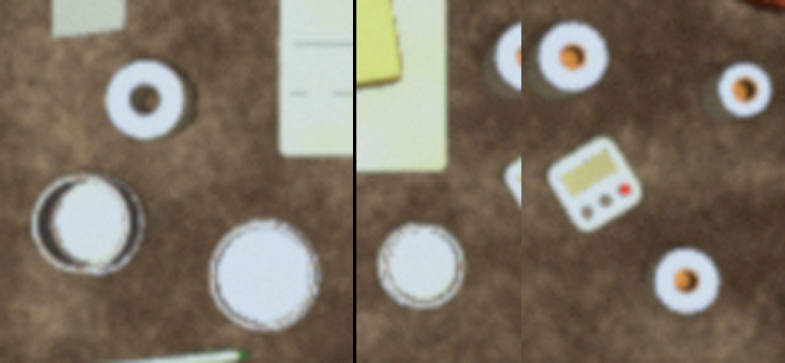

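The top view shows four white rolls, and I told them apart by top diameter in pixels (measured against expected):
- (208,220) measures 23.4 px, so it is the wide label roll.
- (395,202) measures 20.3 px, so it is the till roll. The scene view shows it is tall. The red rolls at (416,169) and (481,284) are decoys.
- (447,212) measures 15.3 px, so it is the thin card roll.
- (430,270) measures 19.2 px, so it is the small label roll.

The holders are the deep cup at (192,258), the dish at (245,273) and the narrow cup at (362,265). The enlarged crop confirms all of this, so I'm starting with the wide roll.

{"method": "carry_out", "body": {
  "moves": [
    [1, 0.45, -0.5, -0.15, 0, 0, 0.69],
    [1, 0.45, -0.5, -0.15, 0, 0, 0.69],
    [1, 0.45, -0.5, -0.15, 0, 0, 0.69],
    [1, 0.45, -0.5, -0.15, 0, 0, 0.69],
    [1, 0.45, -0.5, -0.15, 0, 0, 0.69],
    [1, 0.45, -0.5, -0.15, 0, 0, 0.69],
    [1, 0.45, -0.5, -0.15, 0, 0, 0.69],
    [1, 0.45, -0.5, -0.15, 0, 0, 0.69]
  ]
}}

```text
time: 0.77
tool_pos: [0.3156, -0.3354, 0.2551]
tool_rot: [0.001, 1.0, 0.003, 0.001]
contact_force: [0.1, -0.0, 0.1]
gripper_width: 0.998
```

{"method": "carry_out", "body": {
  "moves": [
    [1, 0.35, -0.74, 0, 0, 0, 0],
    [1, 0.35, -0.74, 0, 0, 0, 0],
    [1, 0.35, -0.74, 0, 0, 0, 0],
    [1, 0.35, -0.74, 0, 0, 0, 0],
    [1, 0.35, -0.74, 0, 0, 0, 0],
    [1, 0.35, -0.74, 0, 0, 0, 0],
    [1, 0.35, -0.74, 0, 0, 0, 0],
    [1, 0.35, -0.74, 0, 0, 0, 0]
  ]
}}

```text
time: 1.43
tool_pos: [0.4537, -0.0401, 0.2529]
tool_rot: [-0.0, 1.0, 0.001, -0.0]
contact_force: [1.2, -1.1, -0.2]
gripper_width: 0.999
```

{"method": "carry_out", "body": {
  "moves": [
    [1, 0.1, -0.72, 0, 0, 0, 0],
    [1, 0.1, -0.72, 0, 0, 0, 0],
    [1, 0.1, -0.72, 0, 0, 0, 0],
    [1, 0.1, -0.72, 0, 0, 0, 0],
    [1, 0.1, -0.72, 0, 0, 0, 0],
    [1, 0.1, -0.72, 0, 0, 0, 0],
    [1, 0.1, -0.72, 0, 0, 0, 0],
    [1, 0.1, -0.72, 0, 0, 0, 0]
  ]
}}

```text
time: 2.1
tool_pos: [0.4923, 0.2512, 0.2519]
tool_rot: [-0.001, 1.0, 0.004, -0.001]
contact_force: [-0.3, -0.9, 0.1]
gripper_width: 1.0
```

Run:
```python
from h import *
s=manip.state();info=manip.camera_info('wrist');im=manip.grab_frame('wrist')[:,:,::-1]
print(s['time'],s['tool_pos'])
cv2.imwrite('pics/w1.png',im)
for n,p in dict(wide=(.595,.295,.04),dish=(.4555,.2045,.015),deep=(.4955,.3375,.042)).items(): print(n,proj(info,p))
```

```text
2.1 [0.4922994  0.25115403 0.25187228]
wide [279.1642673  109.66351457]
dish [355.47142109 229.64486342]
deep [244.22998651 200.85492107]
```

View pics/w1.png

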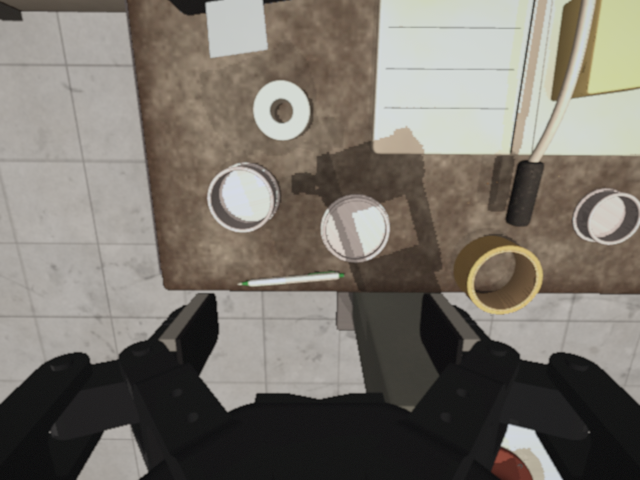

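The wrist view shows the wide roll at (282,110), the deep cup at (243,197), the dish at (355,228), and the tape at (498,275). All are within a few pixels of my predictions. Next I'm refining them with circle fits.

```bash
cat >> h.py <<'E'
def circ(im,uv,r,rexp,info,z,thr=165):
    """white disc near uv -> centre on plane z"""
    hsv=cv2.cvtColor(np.ascontiguousarray(im),cv2.COLOR_BGR2HSV);m=((hsv[...,1]<60)&(hsv[...,2]>thr)).astype(np.uint8)
    k=np.zeros_like(m);cv2.circle(k,(int(uv[0]),int(uv[1])),r,1,-1);m&=k
    cs,_=cv2.findContours(m,cv2.RETR_EXTERNAL,cv2.CHAIN_APPROX_NONE)
    c=max(cs,key=cv2.contourArea);e=cv2.fitEllipse(cv2.convexHull(c))
    return np.round(e[0],1),np.round(e[1],1),np.round(ray(info,e[0],z),4)
def hough(im,uv,r,rmin,rmax,info,z):
    x0,y0=int(uv[0]-r),int(uv[1]-r);x0=max(x0,0);y0=max(y0,0)
    g=cv2.cvtColor(np.ascontiguousarray(im[y0:y0+2*r,x0:x0+2*r]),cv2.COLOR_BGR2GRAY)
    g=cv2.resize(g,None,fx=3,fy=3,interpolation=cv2.INTER_CUBIC)
    h=cv2.HoughCircles(g,cv2.HOUGH_GRADIENT_ALT,1.5,5,param1=200,param2=.6,minRadius=3*rmin,maxRadius=3*rmax)
    return [] if h is None else [(np.round([a[0]/3+x0,a[1]/3+y0,a[2]/3],1),np.round(ray(info,(a[0]/3+x0,a[1]/3+y0),z)[:2],4)) for a in h.reshape(-1,h.shape[-1])[:5]]
E
python3 - <<'E'
from h import *
im=cv2.imread('pics/w1.png');info=manip.camera_info('wrist')
print(circ(im,(282,110),40,30,info,.04))
print('dish',hough(im,(355,229),50,27,42,info,.015))
print('deep',hough(im,(243,197),50,27,42,info,.042))
E
```

```text
(array([281. , 109.9]), array([56. , 59.8]), array([0.5948, 0.2895, 0.04  ]))
dish [(array([354.5, 229.5,  29.7], dtype=float32), array([0.4555, 0.2024])), (array([354.5, 229.5,  34. ], dtype=float32), array([0.4555, 0.2024]))]
deep [(array([241. , 199. ,  33.7], dtype=float32), array([0.4978, 0.3378])), (array([248.5, 194. ,  31.2], dtype=float32), array([0.5036, 0.3288])), (array([258., 188.,  35.], dtype=float32), array([0.5106, 0.3176])), (array([241., 199.,  30.], dtype=float32), array([0.4978, 0.3378])), (array([248.5, 194. ,  28.1], dtype=float32), array([0.5036, 0.3288]))]
```

{"method": "carry_out", "body": {
  "moves": [
    [1, 0.25, -0.1, 0.38, 0, 0, 0],
    [1, 0.25, -0.1, 0.38, 0, 0, 0],
    [1, 0.25, -0.1, 0.38, 0, 0, 0],
    [1, 0.25, -0.1, 0.38, 0, 0, 0],
    [1, 0.25, -0.1, 0.38, 0, 0, 0],
    [1, 0.25, -0.1, 0.38, 0, 0, 0],
    [1, 0.25, -0.1, 0.38, 0, 0, 0],
    [1, 0.25, -0.1, 0.38, 0, 0, 0]
  ]
}}

```text
time: 2.82
tool_pos: [0.5932, 0.2852, 0.1029]
tool_rot: [-0.0, 1.0, 0.0, 0.001]
contact_force: [0.3, -0.7, 1.0]
gripper_width: 1.002
```

{"method": "carry_out", "body": {
  "moves": [
    [1, 0.005, -0.02, 0.12, 0, 0, 0],
    [1, 0.005, -0.02, 0.23, 0, 0, 0],
    [1, 0.005, -0.02, 0.235, 0, 0, 0],
    [1, 0.005, -0.02, 0.235, 0, 0, 0],
    [0.5, 0.005, -0.02, 0.235, 0, 0, 0],
    [0.4, 0.005, -0.02, 0.235, 0, 0, 0],
    [0.4, 0.005, -0.02, 0.235, 0, 0, 0],
    [0.4, 0.005, -0.02, 0.235, 0, 0, 0]
  ]
}}

```text
time: 3.48
tool_pos: [0.5965, 0.2946, 0.0105]
tool_rot: [-0.001, 1.0, 0.001, 0.002]
contact_force: [-0.0, -0.1, -0.5]
gripper_width: 0.457
```

{"method": "carry_out", "body": {
  "moves": [
    [0, 0, 0, 0, 0, 0, 0],
    [0, 0, 0, 0, 0, 0, 0],
    [0, 0, 0, 0, 0, 0, 0],
    [0, 0, 0, 0, 0, 0, 0]
  ]
}}

```text
time: 3.82
tool_pos: [0.5946, 0.294, 0.0075]
tool_rot: [0.0, 1.0, 0.001, 0.0]
contact_force: [-0.4, -0.2, -0.0]
gripper_width: -0.002
```

The fingers shut fully, so the grasp missed. I'm looking before doing anything else.

Run:
```python
from h import *
s=manip.state();print(s['tool_pos'],s['tool_rot'],s['joint_pos'])
info=manip.camera_info('wrist');w=manip.grab_frame('wrist')[:,:,::-1]
t=manip.grab_frame('top')[:,:,::-1]
print(proj(info,(.595,.2935,.04)),proj(info,s['tool_pos']))
c=cv2.resize(np.ascontiguousarray(t[160:320,150:310]),(480,480))
cv2.imwrite('pics/w2.png',cv2.resize(np.hstack([w,c]),(800,343)))
```

```text
[0.59459132 0.2940345  0.00749323] [6.10874726e-06 9.99999546e-01 9.52568733e-04 1.72394484e-05] [ 3.47165445e-01  3.11285242e-01  1.64690488e+00 -2.50490411e-05
  1.18337424e+00  1.91606610e+00]
[319.27314141 292.50832537] [318.24193369 268.91954583]
```

View pics/w2.png

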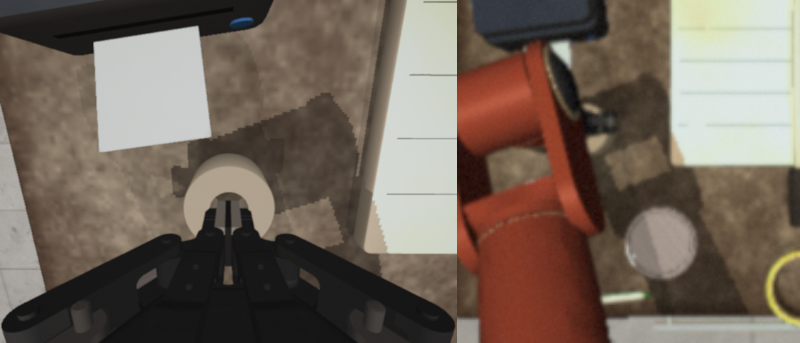

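The wide roll still stands near (321,284) in the full frame, with the shut fingers over its core at (319,285). They probably closed above the top and dropped into the core. I'm rising slowly with the fingers shut and checking the roll.

{"method": "carry_out", "body": {
  "moves": [
    [0, 0, 0, -0.02, 0, 0, 0],
    [0, 0, 0, -0.05, 0, 0, 0],
    [0, 0, 0, -0.1, 0, 0, 0],
    [0, 0, 0, -0.15, 0, 0, 0],
    [0, 0, 0, -0.2, 0, 0, 0],
    [0, 0, 0, -0.2, 0, 0, 0],
    [0, 0, 0, -0.2, 0, 0, 0],
    [0, 0, 0, -0.2, 0, 0, 0]
  ]
}}

```text
time: 4.58
tool_pos: [0.5944, 0.2939, 0.0873]
tool_rot: [0.0, 1.0, 0.001, -0.0]
contact_force: [-0.4, 0.1, 0.2]
gripper_width: -0.002
```

Run:
```python
from h import *
s=manip.state();print(s['tool_pos'],s['contact_force'],s['gripper_width'])
info=manip.camera_info('wrist');w=manip.grab_frame('wrist')[:,:,::-1]
np.save('info3.npy',np.array(info['extrinsics']))
print(proj(info,(.595,.2935,.04)),proj(info,s['tool_pos']))
cv2.imwrite('pics/w3.png',w)
```

```text
[0.59435722 0.29393851 0.08728315] [-0.39119974  0.06809957  0.24306562] -0.002103135148970162
[318.961029   243.99691056] [318.23964953 268.89430695]
```

View pics/w3.png

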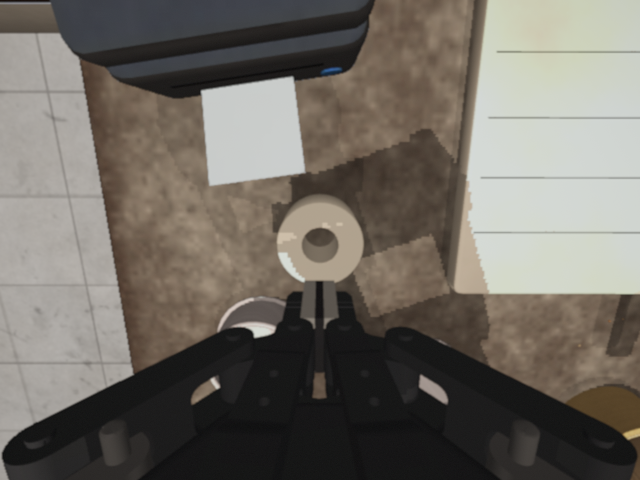

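The roll stands unmoved at (320,241), i.e. about (0.597, 0.293). The arm lags its command, so the fingers had closed before they came down. This time I'll open, descend, let it settle, and only then close.

{"method": "carry_out", "body": {
  "moves": [
    [1, 0.006, 0, 0, 0, 0, 0],
    [1, 0.006, 0, 0, 0, 0, 0],
    [1, 0.006, 0, 0, 0, 0, 0],
    [1, 0.006, 0, 0, 0, 0, 0],
    [1, 0.006, 0, 0, 0, 0, 0],
    [1, 0.006, 0, 0, 0, 0, 0],
    [1, 0.006, 0, 0.1, 0, 0, 0],
    [1, 0.006, 0, 0.2, 0, 0, 0]
  ]
}}

```text
time: 5.3
tool_pos: [0.6008, 0.2954, 0.011]
tool_rot: [-0.002, 1.0, 0.001, 0.004]
contact_force: [0.6, 0.0, -1.7]
gripper_width: 1.001
```

{"method": "carry_out", "body": {
  "moves": [
    [1, 0, 0, 0, 0, 0, 0],
    [1, 0, 0, 0, 0, 0, 0],
    [1, 0, 0, 0, 0, 0, 0],
    [1, 0, 0, 0, 0, 0, 0],
    [1, 0, 0, 0, 0, 0, 0],
    [1, 0, 0, 0, 0, 0, 0]
  ]
}}

```text
time: 5.8
tool_pos: [0.5987, 0.2947, 0.0102]
tool_rot: [-0.001, 1.0, 0.001, 0.002]
contact_force: [0.2, -0.4, -0.7]
gripper_width: 0.998
```

{"method": "carry_out", "body": {
  "moves": [
    [0.7, 0, 0, 0, 0, 0, 0],
    [0.7, 0, 0, 0, 0, 0, 0],
    [0.6, 0, 0, 0, 0, 0, 0],
    [0.6, 0, 0, 0, 0, 0, 0],
    [0.6, 0, 0, 0, 0, 0, 0]
  ]
}}

```text
time: 6.22
tool_pos: [0.5969, 0.294, 0.0073]
tool_rot: [0.0, 1.0, 0.001, -0.0]
contact_force: [-0.6, -0.1, 0.2]
gripper_width: 0.598
```

Run:
```python
from h import *
s=manip.state();print(s['tool_pos'],s['contact_force'],s['gripper_width'])
info=manip.camera_info('wrist');w=manip.grab_frame('wrist')[:,:,::-1]
t=manip.grab_frame('scene')[:,:,::-1]
print(proj(info,(.597,.293,.04)),proj(info,s['tool_pos']),proj(info,s['tool_pos']+[0,.0255,.006]),proj(manip.camera_info('scene'),s['tool_pos']))
cv2.imwrite('pics/w4.png',np.hstack([w[140:440,120:520],cv2.resize(np.ascontiguousarray(t[160:280,180:340]),(400,300))]))
```

```text
[0.59689702 0.29397648 0.00734477] [-0.62775419 -0.07383761  0.20261417] 0.5976509176417362
[320.25104284 293.26419844] [318.27490103 268.92752752] [271.76523344 272.71604573] [291.20534748 214.83559172]
```

View pics/w4.png

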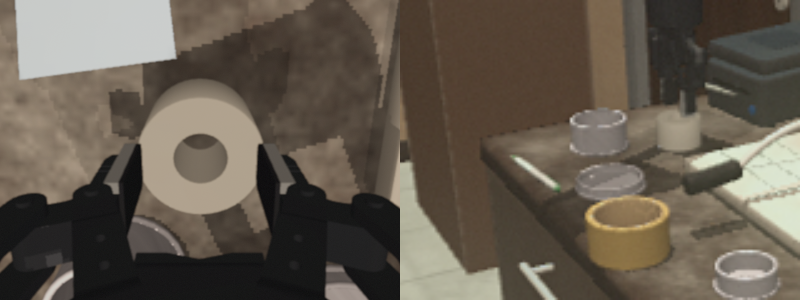

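The wrist crop shows the pads straddling the roll, which spans columns 138–265 with the pads' inner edges at 140 and 262. Nearly touching at a reading of 0.60 means the opening scale is not linear. Now I'm closing fully.

{"method": "carry_out", "body": {
  "moves": [
    [0.5, 0, 0, 0, 0, 0, 0],
    [0.5, 0, 0, 0, 0, 0, 0],
    [0.4, 0, 0, 0, 0, 0, 0],
    [0.4, 0, 0, 0, 0, 0, 0]
  ]
}}

```text
time: 6.65
tool_pos: [0.597, 0.294, 0.0074]
tool_rot: [0.0, 1.0, 0.001, -0.0]
contact_force: [-0.3, 0.7, -0.3]
gripper_width: 0.404
```

Run:
```python
from h import *
s=manip.state();print(s['tool_pos'],s['contact_force'],s['gripper_width'])
w=manip.grab_frame('wrist')[:,:,::-1]
cv2.imwrite('pics/w5.png',w[140:440,120:520])
```

```text
[0.5969879  0.293987   0.00736953] [-0.34926643  0.73925335 -0.25408794] 0.40354716885628383
```

View pics/w5.png

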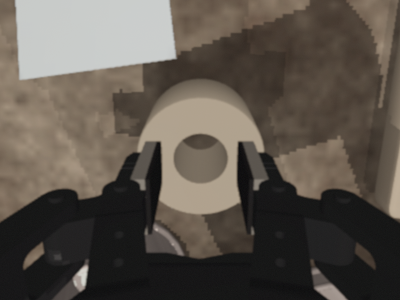

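At a reading of 0.40 the pads are drawn over the roll's top face without being hidden, so the real fingertips are above 40 mm. They are about 20–30 mm higher than the reported TCP suggests. I'm opening and going down carefully, watching the force.

{"method": "carry_out", "body": {
  "moves": [
    [1, 0, 0, 0, 0, 0, 0],
    [1, 0, 0, 0, 0, 0, 0],
    [1, 0, 0, 0, 0, 0, 0],
    [1, 0, 0, 0, 0, 0, 0],
    [1, 0, 0, 0.02, 0, 0, 0],
    [1, 0, 0, 0.02, 0, 0, 0],
    [1, 0, 0, 0.02, 0, 0, 0],
    [1, 0, 0, 0.02, 0, 0, 0]
  ]
}}

```text
time: 7.37
tool_pos: [0.5967, 0.2939, -0.001]
tool_rot: [0.0, 1.0, 0.001, -0.0]
contact_force: [0.3, 0.2, -0.9]
gripper_width: 0.997
```

{"method": "carry_out", "body": {
  "moves": [
    [1, 0, 0, 0.01, 0, 0, 0],
    [1, 0, 0, 0.01, 0, 0, 0],
    [1, 0, 0, 0.01, 0, 0, 0],
    [1, 0, 0, 0.02, 0, 0, 0],
    [1, 0, 0, 0.02, 0, 0, 0],
    [1, 0, 0, 0.02, 0, 0, 0]
  ]
}}

```text
time: 7.87
tool_pos: [0.5967, 0.2939, -0.009]
tool_rot: [0.0, 1.0, 0.001, -0.0]
contact_force: [0.4, 0.3, -0.3]
gripper_width: 0.997
```

Run:
```python
from h import *
s=manip.state();print(s['tool_pos'],s['contact_force'],s['gripper_width'])
i=manip.camera_info('wrist');print(np.array(i['intrinsics'])[0],(np.array(i['extrinsics'])@np.r_[s['tool_pos'],1]))
```

```text
[ 0.59671729  0.29391687 -0.00899191] [ 0.4147255   0.28886078 -0.31044785] 0.9966671205852176
[339.75826391   0.         318.98422654] [-4.17718116e-04  1.67609247e-02  1.92133135e-01  1.00000000e+00]
```

No contact even at a TCP of −9 mm, so the true tips are about 20 mm behind the stated TCP. Closing here should hold the top half of the roll.

{"method": "carry_out", "body": {
  "moves": [
    [0.7, 0, 0, 0, 0, 0, 0],
    [0.5, 0, 0, 0, 0, 0, 0],
    [0.3, 0, 0, 0, 0, 0, 0],
    [0, 0, 0, 0, 0, 0, 0],
    [0, 0, 0, 0, 0, 0, 0],
    [0, 0, 0, 0, 0, 0, 0]
  ]
}}

```text
time: 8.37
tool_pos: [0.5979, 0.2943, -0.0075]
tool_rot: [-0.0, 1.0, 0.001, 0.001]
contact_force: [0.8, 1.1, 4.6]
gripper_width: 0.673
```

{"method": "carry_out", "body": {
  "moves": [
    [0, 0, 0, -0.05, 0, 0, 0],
    [0, 0, 0, -0.12, 0, 0, 0],
    [0, 0, 0, -0.2, 0, 0, 0],
    [0, -0.1, 0.06, -0.2, 0, 0, 0],
    [0, -0.2, 0.12, -0.2, 0, 0, 0],
    [0, -0.3, 0.19, -0.2, 0, 0, 0],
    [0, -0.35, 0.22, -0.2, 0, 0, 0],
    [0, -0.35, 0.22, -0.2, 0, 0, 0]
  ]
}}

```text
time: 9.03
tool_pos: [0.447, 0.202, 0.0657]
tool_rot: [0.002, 1.0, 0.001, -0.006]
contact_force: [-0.7, -0.8, -2.0]
gripper_width: 0.674
```

{"method": "carry_out", "body": {
  "moves": [
    [0, 0, 0, 0, 0, 0, 0],
    [0, 0, 0, 0, 0, 0, 0],
    [0, 0, 0, 0, 0, 0, 0]
  ]
}}

```text
time: 9.28
tool_pos: [0.4586, 0.2063, 0.0722]
tool_rot: [-0.0, 1.0, 0.001, 0.001]
contact_force: [0.2, -0.1, -1.0]
gripper_width: 0.677
```

Run:
```python
from h import *
s=manip.state();print(s['tool_pos'],s['contact_force'],s['gripper_width'])
info=manip.camera_info('wrist');w=manip.grab_frame('wrist')[:,:,::-1]
P=s['tool_pos']
print('dish',proj(info,(.4555,.205,.015)),'roll top/bot',proj(info,P+[0,0,.049]),proj(info,P+[0,0,.009]),circ(w,(320,280),90,60,info,P[2]+.049,110))
cv2.imwrite('pics/w6.png',w)
```

```text
[0.45857194 0.20626695 0.07216288] [ 0.20353856 -0.06385864 -0.98097886] 0.6766753608757721
dish [320.13902138 245.15749491] roll top/bot [318.04890288 309.50351339] [318.23354722 274.78443493] (array([319.9, 281.4]), array([148.5, 187.1]), array([0.4715, 0.2055, 0.1212]))
```

View pics/w6.png

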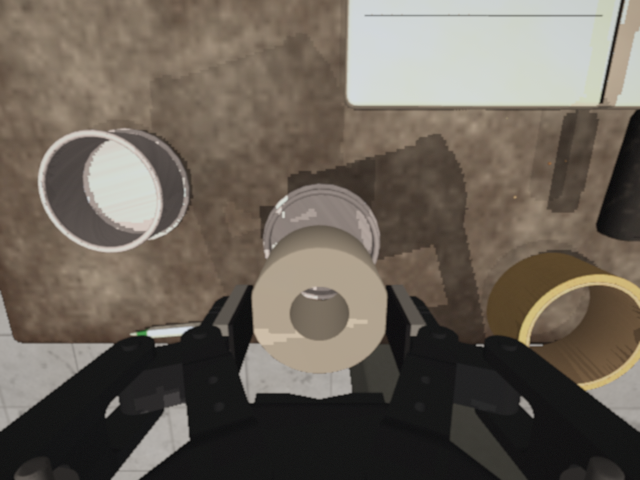

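The wide roll is held upright with its top at (319,312), the dish is centred near (321,243), and both match prediction to about 1 mm. I'm lowering it into the dish.

{"method": "carry_out", "body": {
  "moves": [
    [0, -0.006, 0.004, 0.06, 0, 0, 0],
    [0, -0.006, 0.004, 0.12, 0, 0, 0],
    [0, -0.006, 0.004, 0.16, 0, 0, 0],
    [0, -0.006, 0.004, 0.175, 0, 0, 0],
    [0, -0.006, 0.004, 0.18, 0, 0, 0],
    [0, -0.006, 0.004, 0.18, 0, 0, 0],
    [0, -0.006, 0.004, 0.185, 0, 0, 0],
    [0, -0.006, 0.004, 0.185, 0, 0, 0]
  ]
}}

```text
time: 10.0
tool_pos: [0.456, 0.2045, -0.0014]
tool_rot: [-0.0, 1.0, 0.001, 0.001]
contact_force: [-1.1, -0.4, -0.4]
gripper_width: 0.674
```

{"method": "carry_out", "body": {
  "moves": [
    [0, 0, 0, 0, 0, 0, 0],
    [0, 0, 0, 0.005, 0, 0, 0],
    [0, 0, 0, 0.005, 0, 0, 0],
    [0, 0, 0, 0.0075, 0, 0, 0],
    [0, 0, 0, 0.0075, 0, 0, 0]
  ]
}}

```text
time: 10.42
tool_pos: [0.456, 0.2045, -0.0036]
tool_rot: [-0.0, 1.0, 0.001, 0.001]
contact_force: [-1.9, -0.6, 8.4]
gripper_width: 0.68
```

{"method": "carry_out", "body": {
  "moves": [
    [0.85, 0, 0, 0, 0, 0, 0],
    [1, 0, 0, 0, 0, 0, 0],
    [1, 0, 0, 0, 0, 0, 0],
    [1, 0, 0, 0, 0, 0, 0],
    [1, 0, 0, -0.1, 0, 0, 0],
    [1, 0, 0, -0.2, 0, 0, 0],
    [1, 0, 0, -0.3, 0, 0, 0],
    [1, 0, 0, -0.4, 0, 0, 0]
  ]
}}

```text
time: 11.08
tool_pos: [0.454, 0.204, 0.1556]
tool_rot: [0.0, 1.0, 0.001, -0.001]
contact_force: [1.4, 0.3, -0.5]
gripper_width: 0.995
```

{"method": "carry_out", "body": {
  "moves": [
    [1, 0, 0, -0.2, 0, 0, 0],
    [1, 0, 0, -0.2, 0, 0, 0],
    [1, 0.1, 0.25, -0.2, 0, 0, 0],
    [1, 0.2, 0.5, -0.2, 0, 0, 0],
    [1, 0.24, 0.55, -0.2, 0, 0, 0],
    [1, 0.24, 0.55, -0.2, 0, 0, 0],
    [1, 0.24, 0.55, -0.2, 0, 0, 0],
    [1, 0.24, 0.55, -0.2, 0, 0, 0]
  ]
}}

```text
time: 11.75
tool_pos: [0.5517, -0.0186, 0.234]
tool_rot: [0.0, 1.0, 0.0, -0.0]
contact_force: [0.5, 1.4, 0.3]
gripper_width: 0.997
```

{"method": "carry_out", "body": {
  "moves": [
    [1, 0, 0.4, 0, 0, 0, 0],
    [1, 0, 0.4, 0, 0, 0, 0],
    [1, 0, 0.4, 0, 0, 0, 0],
    [1, 0, 0.4, 0, 0, 0, 0],
    [1, 0, 0.4, 0, 0, 0, 0],
    [1, 0, 0.4, 0, 0, 0, 0],
    [1, 0, 0.4, 0, 0, 0, 0],
    [1, 0, 0.4, 0, 0, 0, 0]
  ]
}}

```text
time: 12.42
tool_pos: [0.5515, -0.1744, 0.2342]
tool_rot: [-0.0, 1.0, 0.002, -0.0]
contact_force: [0.1, -0.1, -1.0]
gripper_width: 0.996
```

```bash
cat >> h.py <<'E'
def shot(name,pts,cam='wrist'):
    s=manip.state();info=manip.camera_info(cam);im=np.ascontiguousarray(manip.grab_frame(cam)[:,:,::-1])
    print(s['tool_pos'],s['contact_force'],s['gripper_width'])
    for n,p in pts.items(): print(n,np.round(proj(info,p),1))
    cv2.imwrite(f'pics/{name}.png',im);return im,info,s
E
python3 - <<'E'
from h import *
P=dict(till=(.636,-.187,.08),card=(.612,-.3235,.057),small=(.463,-.282,.034),narrow=(.4757,-.1075,.026))
im,info,s=shot('w7',P)
for n in P:
    try:
        u=proj(info,P[n]); print(n,circ(im,u,{'till':60,'card':38,'small':38,'narrow':45}[n],0,info,P[n][2],140))
        if n=='narrow': print(hough(im,u,60,20,50,info,.026))
    except Exception as e: print(n,e)
E
```

```text
[ 0.55147609 -0.17438446  0.23421524] [ 0.08842921 -0.07127726 -1.02042922] 0.9962274850374527
till [332.4 125.4]
card [465.  151.9]
small [407.7 279.1]
narrow [263.3 266.3]
till (array([333.7, 126. ]), array([55.7, 58.3]), array([ 0.6355, -0.1882,  0.08  ]))
card (array([466.9, 152.3]), array([38.3, 42.5]), array([ 0.6117, -0.3255,  0.057 ]))
small (array([409.2, 279.5]), array([39.2, 43.2]), array([ 0.4625, -0.2838,  0.034 ]))
narrow (array([267.5, 263.3]), array([55.1, 57.8]), array([ 0.4797, -0.1126,  0.026 ]))
[(array([268. , 264. ,  27.8], dtype=float32), array([ 0.4787, -0.1133])), (array([268. , 264. ,  23.9], dtype=float32), array([ 0.4787, -0.1133]))]
```

View pics/w7.png

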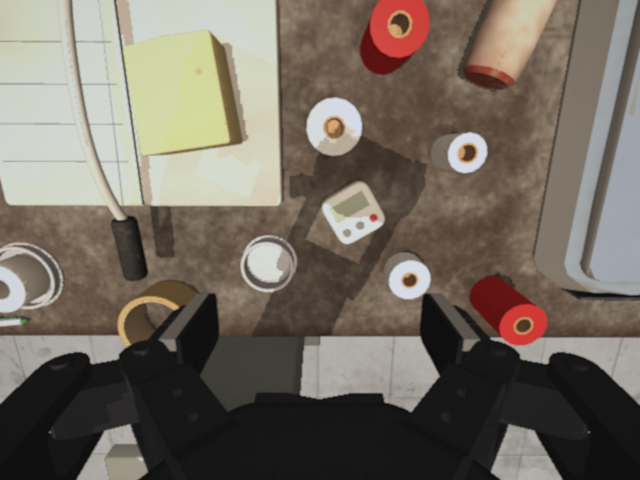

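The wrist view shows the till roll at (334,126), card roll (467,152), small roll (409,280), narrow cup (267,264), the timer (353,212), and the red decoys at (400,25) and (523,325). The wide roll is in its dish at the left edge. Positions agree with the top view within about 2 mm, so I'm going for the till roll.

{"method": "carry_out", "body": {
  "moves": [
    [1, 0.21, 0.034, 0.2, 0, 0, 0],
    [1, 0.21, 0.034, 0.3, 0, 0, 0],
    [1, 0.21, 0.034, 0.3, 0, 0, 0],
    [1, 0.21, 0.034, 0.3, 0, 0, 0],
    [1, 0.21, 0.034, 0.3, 0, 0, 0],
    [1, 0.21, 0.034, 0.3, 0, 0, 0],
    [1, 0.21, 0.034, 0.3, 0, 0, 0],
    [1, 0.21, 0.034, 0.3, 0, 0, 0]
  ]
}}

```text
time: 13.13
tool_pos: [0.6366, -0.1892, 0.1176]
tool_rot: [0.001, 1.0, 0.001, 0.002]
contact_force: [-0.8, 0.0, 0.7]
gripper_width: 0.999
```

Run:
```python
from h import *
im,info,s=shot('w8',dict(till=(.636,-.188,.08)))
print(circ(im,(320,260),75,0,info,.08,130))
```

```text
[ 0.63656673 -0.18916498  0.11763029] [-0.79632601  0.01571783  0.68248869] 0.9993673335654879
till [316.5 250.1]
(array([317. , 250.4]), array([74.4, 77. ]), array([ 0.6358, -0.1883,  0.08  ]))
```

{"method": "carry_out", "body": {
  "moves": [
    [1, 0, 0, 0.1, 0, 0, 0],
    [1, 0, 0, 0.17, 0, 0, 0],
    [1, 0, 0, 0.225, 0, 0, 0],
    [1, 0, 0, 0.225, 0, 0, 0],
    [1, 0, 0, 0.225, 0, 0, 0],
    [1, 0, 0, 0.225, 0, 0, 0],
    [1, 0, 0, 0.225, 0, 0, 0],
    [1, 0, 0, 0.225, 0, 0, 0]
  ]
}}

```text
time: 13.85
tool_pos: [0.6373, -0.1899, 0.0274]
tool_rot: [0.001, 1.0, 0.001, 0.002]
contact_force: [-0.7, -0.6, 0.3]
gripper_width: 1.001
```

{"method": "carry_out", "body": {
  "moves": [
    [0.7, 0, 0, 0, 0, 0, 0],
    [0.5, 0, 0, 0, 0, 0, 0],
    [0.3, 0, 0, 0, 0, 0, 0],
    [0, 0, 0, 0, 0, 0, 0],
    [0, 0, 0, 0, 0, 0, 0],
    [0, 0, 0, 0, 0, 0, 0],
    [0, 0, 0, 0, 0, 0, 0]
  ]
}}

```text
time: 14.43
tool_pos: [0.6363, -0.1892, 0.0255]
tool_rot: [0.0, 1.0, 0.001, 0.001]
contact_force: [0.6, 2.0, 5.3]
gripper_width: 0.578
```

{"method": "carry_out", "body": {
  "moves": [
    [0, 0, 0, -0.05, 0, 0, 0],
    [0, 0, 0, -0.12, 0, 0, 0],
    [0, 0, 0, -0.2, 0, 0, 0],
    [0, 0, 0, -0.3, 0, 0, 0],
    [0, 0, 0, -0.4, 0, 0, 0],
    [0, 0, 0, -0.5, 0, 0, 0],
    [0, 0, 0, -0.5, 0, 0, 0],
    [0, 0, 0, -0.5, 0, 0, 0]
  ]
}}

```text
time: 15.1
tool_pos: [0.6369, -0.1899, 0.228]
tool_rot: [0.001, 1.0, 0.001, 0.003]
contact_force: [0.0, -0.8, -2.4]
gripper_width: 0.586
```

{"method": "carry_out", "body": {
  "moves": [
    [0, -0.02, -0.06, 0, 0, 0, 0],
    [0, -0.05, -0.14, 0, 0, 0, 0],
    [0, -0.08, -0.23, 0, 0, 0, 0],
    [0, -0.12, -0.32, 0, 0, 0, 0],
    [0, -0.15, -0.41, 0, 0, 0, 0],
    [0, -0.18, -0.5, 0, 0, 0, 0],
    [0, -0.21, -0.59, 0, 0, 0, 0],
    [0, -0.24, -0.66, 0, 0, 0, 0]
  ]
}}

```text
time: 15.77
tool_pos: [0.5364, 0.0769, 0.2209]
tool_rot: [-0.0, 1.0, 0.001, -0.003]
contact_force: [0.7, -0.1, -0.7]
gripper_width: 0.585
```

{"method": "carry_out", "body": {
  "moves": [
    [0, -0.03, -0.1, 0, 0, 0, 0],
    [0, -0.06, -0.2, 0, 0, 0, 0],
    [0, -0.08, -0.3, 0, 0, 0, 0],
    [0, -0.1, -0.4, 0, 0, 0, 0],
    [0, -0.11, -0.5, 0, 0, 0, 0],
    [0, -0.11, -0.58, 0, 0, 0, 0],
    [0, -0.11, -0.64, 0, 0, 0, 0],
    [0, -0.11, -0.66, 0, 0, 0, 0]
  ]
}}

```text
time: 16.43
tool_pos: [0.4923, 0.341, 0.2206]
tool_rot: [0.001, 1.0, 0.003, -0.003]
contact_force: [-0.3, -0.5, -0.5]
gripper_width: 0.586
```

{"method": "carry_out", "body": {
  "moves": [
    [0, 0, 0, 0, 0, 0, 0],
    [0, 0, 0, 0, 0, 0, 0],
    [0, 0, 0, 0, 0, 0, 0],
    [0, 0, 0, 0, 0, 0, 0]
  ]
}}

```text
time: 16.77
tool_pos: [0.4946, 0.3372, 0.2238]
tool_rot: [0.0, 1.0, 0.0, -0.0]
contact_force: [-0.4, 0.2, -1.0]
gripper_width: 0.583
```

Run:
```python
from h import *
im,info,s=shot('w9',dict(deep=(.4965,.339,.042),deepfloor=(.4965,.339,.004)))
P=s['tool_pos'];print('roll top,bot',proj(info,P+[0,0,.0555]),proj(info,P-[0,0,.0245]))
```

```text
[0.49463061 0.33717601 0.22384318] [-0.44201331  0.18452601 -1.02768054] 0.5826881291577508
deep [316.7 207.3]
deepfloor [316.8 201.5]
roll top,bot [318.14456536 317.29456415] [318.26111259 255.2018152 ]
```

View pics/w9.png

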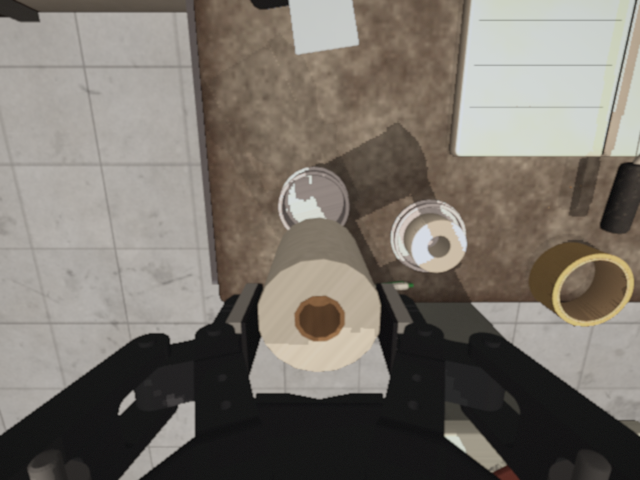

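The till roll is held upright with its top at (319,315), the deep cup is near (314,202), and the wide roll in its dish is at (437,243). I'm refining the cup centre from this view.

```bash
python3 - <<'E'
from h import *
im=cv2.imread('pics/w9.png');info=manip.camera_info('wrist');print(manip.state()['tool_pos'])
print(hough(im,(314,200),45,26,42,info,.042))
e=cv2.Canny(cv2.cvtColor(im,cv2.COLOR_BGR2GRAY),80,200)
# outermost edge along rays from the approximate centre, upper half only
for c0,r1 in (((314,203),42),):
    pts=[]
    for a in np.deg2rad(np.arange(170,371,4)):
        for r in np.arange(r1,24,-.5):
            x,y=c0[0]+r*np.cos(a),c0[1]+r*np.sin(a)
            if e[int(round(y)),int(round(x))]: pts.append((x,y,r));break
    pts=np.array(pts);print(np.round(pts[:,2]).astype(int))
    A=np.c_[2*pts[:,:2],np.ones(len(pts))];q=np.linalg.lstsq(A,(pts[:,:2]**2).sum(1),rcond=None)[0]
    print(q[:2],np.sqrt(q[2]+q[0]**2+q[1]**2),ray(info,q[:2],.042),ray(info,q[:2],.0))
E
python3 -c "
import cv2
i=cv2.imread('pics/w9.png')[155:265,270:475];cv2.imwrite('pics/c9.png',cv2.resize(i,None,fx=3.8,fy=3.8,interpolation=cv2.INTER_CUBIC))"
```

```text
[0.49477445 0.33727068 0.22419003]
[(array([313.5, 204.5,  36. ], dtype=float32), array([0.4997, 0.3426]))]
[37 36 36 36 36 36 36 35 36 36 36 36 36 37 36 37 36 37 37 36 36 36 37 32
 36 38 40 40 41 42 36 36 36 36 36 36 36 36 36 36 36 36 35 35 35 34 36 36
 36 36]
[313.83700273 200.96485308] 35.45744362388894 [0.50356932 0.34222535 0.042     ] [0.49667902 0.34281508 0.        ]
```

View pics/c9.png

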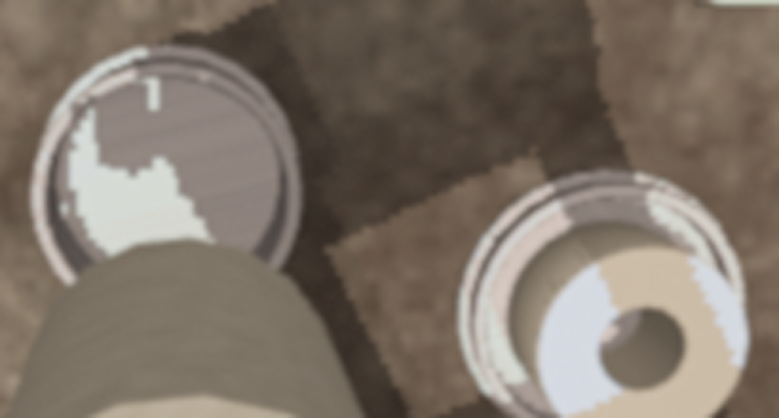

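Rim fits give about (0.4985, 0.3415) for the cup, against (0.4955, 0.3375) from the top view. I'm using (0.498, 0.341), since the fit has 9 mm of play either way.

{"method": "carry_out", "body": {
  "moves": [
    [0, 0.008, -0.009, 0.08, 0, 0, 0],
    [0, 0.008, -0.009, 0.17, 0, 0, 0],
    [0, 0.008, -0.009, 0.26, 0, 0, 0],
    [0, 0.008, -0.009, 0.3, 0, 0, 0],
    [0, 0.008, -0.009, 0.34, 0, 0, 0],
    [0, 0.008, -0.009, 0.36, 0, 0, 0],
    [0, 0.008, -0.009, 0.36, 0, 0, 0],
    [0, 0.008, -0.009, 0.36, 0, 0, 0]
  ]
}}

```text
time: 17.48
tool_pos: [0.4981, 0.3418, 0.0809]
tool_rot: [-0.0, 1.0, 0.001, 0.0]
contact_force: [-0.0, 0.0, -2.0]
gripper_width: 0.579
```

{"method": "carry_out", "body": {
  "moves": [
    [0, 0, 0, 0.04, 0, 0, 0],
    [0, 0, 0, 0.07, 0, 0, 0],
    [0, 0, 0, 0.09, 0, 0, 0],
    [0, 0, 0, 0.1, 0, 0, 0],
    [0, 0, 0, 0.11, 0, 0, 0],
    [0, 0, 0, 0.115, 0, 0, 0],
    [0, 0, 0, 0.115, 0, 0, 0],
    [0, 0, 0, 0.115, 0, 0, 0]
  ]
}}

```text
time: 18.15
tool_pos: [0.498, 0.3424, 0.0348]
tool_rot: [-0.0, 1.0, 0.001, 0.0]
contact_force: [-0.1, 0.0, -1.8]
gripper_width: 0.582
```

{"method": "carry_out", "body": {
  "moves": [
    [0, 0, 0, 0.005, 0, 0, 0],
    [0, 0, 0, 0.01, 0, 0, 0],
    [0, 0, 0, 0.013, 0, 0, 0],
    [0, 0, 0, 0.015, 0, 0, 0],
    [0, 0, 0, 0.015, 0, 0, 0],
    [0, 0, 0, 0.015, 0, 0, 0]
  ]
}}

```text
time: 18.65
tool_pos: [0.4983, 0.3424, 0.0295]
tool_rot: [-0.0, 1.0, 0.001, 0.001]
contact_force: [-1.5, -1.1, 5.3]
gripper_width: 0.584
```

{"method": "carry_out", "body": {
  "moves": [
    [0.8, 0, 0, 0, 0, 0, 0],
    [1, 0, 0, 0, 0, 0, 0],
    [1, 0, 0, 0, 0, 0, 0],
    [1, 0, 0, 0, 0, 0, 0],
    [1, 0, 0, -0.1, 0, 0, 0],
    [1, 0, 0, -0.2, 0, 0, 0],
    [1, 0, 0, -0.3, 0, 0, 0],
    [1, 0, 0, -0.4, 0, 0, 0]
  ]
}}

```text
time: 19.32
tool_pos: [0.4972, 0.342, 0.1896]
tool_rot: [0.0, 1.0, 0.001, -0.0]
contact_force: [1.0, 1.2, 0.3]
gripper_width: 1.001
```

{"method": "carry_out", "body": {
  "moves": [
    [1, 0, 0, -0.12, 0, 0, 0],
    [1, 0, 0.1, -0.12, 0, 0, 0],
    [1, 0.02, 0.2, -0.12, 0, 0, 0],
    [1, 0.05, 0.3, -0.12, 0, 0, 0],
    [1, 0.06, 0.4, -0.12, 0, 0, 0],
    [1, 0.08, 0.5, -0.12, 0, 0, 0],
    [1, 0.1, 0.6, -0.12, 0, 0, 0],
    [1, 0.1, 0.6, -0.12, 0, 0, 0]
  ]
}}

```text
time: 19.98
tool_pos: [0.5391, 0.0963, 0.2361]
tool_rot: [0.001, 1.0, -0.003, 0.0]
contact_force: [0.5, 0.6, -0.0]
gripper_width: 1.002
```

{"method": "carry_out", "body": {
  "moves": [
    [1, 0.07, 0.83, 0, 0, 0, 0],
    [1, 0.07, 0.83, 0, 0, 0, 0],
    [1, 0.07, 0.83, 0, 0, 0, 0],
    [1, 0.07, 0.83, 0, 0, 0, 0],
    [1, 0.07, 0.83, 0, 0, 0, 0],
    [1, 0.07, 0.83, 0, 0, 0, 0],
    [1, 0.07, 0.83, 0, 0, 0, 0],
    [1, 0.07, 0.83, 0, 0, 0, 0]
  ]
}}

```text
time: 20.65
tool_pos: [0.5667, -0.2313, 0.2362]
tool_rot: [-0.0, 1.0, 0.001, 0.0]
contact_force: [0.7, 0.3, 1.2]
gripper_width: 1.003
```

{"method": "carry_out", "body": {
  "moves": [
    [1, 0.1, 0.22, 0.1, 0, 0, 0],
    [1, 0.1, 0.22, 0.25, 0, 0, 0],
    [1, 0.1, 0.22, 0.3, 0, 0, 0],
    [1, 0.1, 0.22, 0.3, 0, 0, 0],
    [1, 0.1, 0.22, 0.3, 0, 0, 0],
    [1, 0.1, 0.22, 0.3, 0, 0, 0],
    [1, 0.1, 0.22, 0.3, 0, 0, 0],
    [1, 0.1, 0.22, 0.3, 0, 0, 0]
  ]
}}

```text
time: 21.32
tool_pos: [0.6086, -0.3175, 0.1201]
tool_rot: [0.001, 1.0, 0.001, 0.002]
contact_force: [-0.7, 0.2, -0.1]
gripper_width: 1.001
```

Run:
```python
from h import *
im,info,s=shot('w10',dict(card=(.612,-.3245,.057)))
print(circ(im,proj(info,(.612,-.3245,.057)),50,0,info,.057,130))
im,info,s=shot('t10',dict(deep=(.498,.341,.042),till=(.498,.341,.084),dish=(.4555,.205,.015),wide=(.4555,.205,.044)),'top')
for u,z in(((193,256),.084),((244,272),.044)): print(circ(im,u,16,0,info,z))
```

```text
[ 0.6085963  -0.31754552  0.12010589] [-0.69166116  0.22015344 -0.10731548] 1.0014922827418786
card [327.5 234.7]
(array([329.1, 235. ]), array([52.9, 54.5]), array([ 0.6118, -0.3256,  0.057 ]))
[ 0.60860524 -0.31760205  0.12028764] [ 0.57615597  0.43497921 -0.43155196] 0.9994397919719202
deep [190.2 257. ]
till [185.2 257. ]
dish [244.2 272.9]
wide [242.2 273.3]
(array([190.2, 257. ]), array([25.8, 29.2]), array([0.498 , 0.3284, 0.084 ]))
(array([244.1, 272.2]), array([31. , 31.3]), array([0.4583, 0.2001, 0.044 ]))
```

{"method": "carry_out", "body": {
  "moves": [
    [1, 0.008, 0.019, 0.08, 0, 0, 0],
    [1, 0.008, 0.019, 0.16, 0, 0, 0],
    [1, 0.008, 0.019, 0.24, 0, 0, 0],
    [1, 0.008, 0.019, 0.28, 0, 0, 0],
    [1, 0.008, 0.019, 0.28, 0, 0, 0],
    [1, 0.008, 0.019, 0.28, 0, 0, 0],
    [1, 0.008, 0.019, 0.28, 0, 0, 0],
    [1, 0.008, 0.019, 0.28, 0, 0, 0]
  ]
}}

```text
time: 22.08
tool_pos: [0.6122, -0.3264, 0.008]
tool_rot: [0.002, 1.0, 0.001, 0.002]
contact_force: [0.7, 0.1, 0.1]
gripper_width: 1.001
```

{"method": "carry_out", "body": {
  "moves": [
    [0.8, 0, 0, 0, 0, 0, 0],
    [0.6, 0, 0, 0, 0, 0, 0],
    [0.4, 0, 0, 0, 0, 0, 0],
    [0.2, 0, 0, 0, 0, 0, 0],
    [0, 0, 0, 0, 0, 0, 0],
    [0, 0, 0, 0, 0, 0, 0],
    [0, 0, 0, 0, 0, 0, 0]
  ]
}}

```text
time: 22.67
tool_pos: [0.6108, -0.3257, 0.0055]
tool_rot: [0.001, 1.0, 0.001, 0.001]
contact_force: [-0.1, 0.6, 4.8]
gripper_width: 0.439
```

{"method": "carry_out", "body": {
  "moves": [
    [0, 0, 0, -0.05, 0, 0, 0],
    [0, 0, 0, -0.12, 0, 0, 0],
    [0, 0, 0, -0.2, 0, 0, 0],
    [0, 0, 0, -0.28, 0, 0, 0],
    [0, -0.05, -0.08, -0.3, 0, 0, 0],
    [0, -0.1, -0.16, -0.3, 0, 0, 0],
    [0, -0.15, -0.24, -0.3, 0, 0, 0],
    [0, -0.2, -0.32, -0.3, 0, 0, 0]
  ]
}}

```text
time: 23.33
tool_pos: [0.5283, -0.1959, 0.1235]
tool_rot: [-0.0, 1.0, 0.001, -0.001]
contact_force: [0.9, 0.4, -0.6]
gripper_width: 0.441
```

{"method": "carry_out", "body": {
  "moves": [
    [0, -0.05, -0.08, 0, 0, 0, 0],
    [0, -0.1, -0.16, 0, 0, 0, 0],
    [0, -0.13, -0.21, 0, 0, 0, 0],
    [0, -0.13, -0.21, 0, 0, 0, 0],
    [0, -0.13, -0.21, 0, 0, 0, 0],
    [0, -0.13, -0.21, 0, 0, 0, 0],
    [0, -0.13, -0.21, 0, 0, 0, 0],
    [0, -0.13, -0.21, 0, 0, 0, 0]
  ]
}}

```text
time: 24.0
tool_pos: [0.4781, -0.1143, 0.1243]
tool_rot: [0.0, 1.0, 0.0, -0.0]
contact_force: [0.2, 0.5, 0.0]
gripper_width: 0.441
```

Run:
```python
from h import *
im,info,s=shot('w11',dict(narrow=(.478,-.1105,.026)))
P=s['tool_pos'];print('roll top',proj(info,P+[0,0,.0515]))
print(hough(im,proj(info,(.478,-.1105,.026)),60,24,60,info,.026))
i=im[100:400,140:540];cv2.imwrite('pics/w11c.png',cv2.resize(i,None,fx=2,fy=2))
```

```text
[ 0.47813334 -0.11427071  0.1243418 ] [0.19894524 0.54167732 0.0403244 ] 0.44076850956623775
narrow [314.  227.6]
roll top [318.10874815 312.5157036 ]
[(array([315. , 231. ,  35.4], dtype=float32), array([ 0.4751, -0.1114])), (array([317. , 227. ,  30.2], dtype=float32), array([ 0.4786, -0.1131]))]
```

View pics/w11c.png

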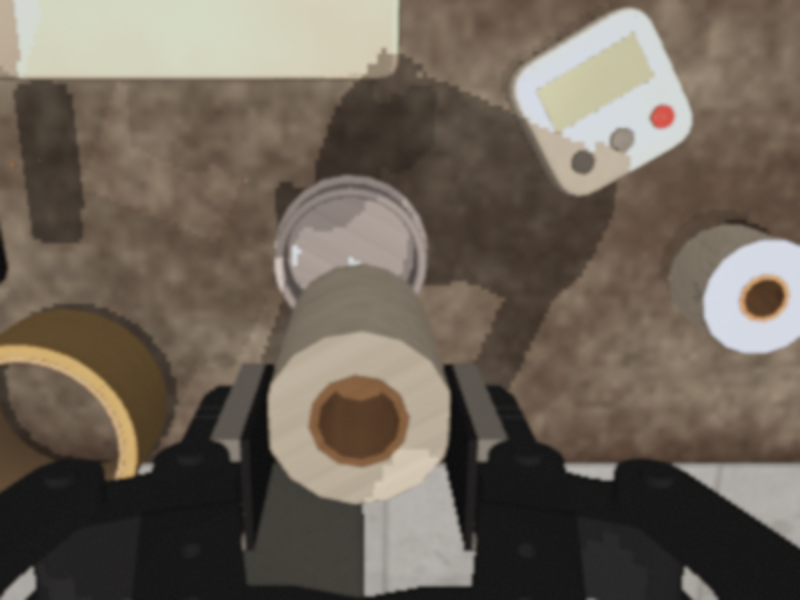

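The card roll is held upright with its top at full-frame (319,308), and the narrow cup is at (315,229). I'm lowering it with a small correction.

{"method": "carry_out", "body": {
  "moves": [
    [0, -0.009, -0.009, 0.06, 0, 0, 0],
    [0, -0.009, -0.009, 0.12, 0, 0, 0],
    [0, -0.009, -0.009, 0.18, 0, 0, 0],
    [0, -0.009, -0.009, 0.22, 0, 0, 0],
    [0, -0.009, -0.009, 0.25, 0, 0, 0],
    [0, -0.009, -0.009, 0.27, 0, 0, 0],
    [0, -0.009, -0.009, 0.275, 0, 0, 0],
    [0, -0.009, -0.009, 0.275, 0, 0, 0]
  ]
}}

```text
time: 24.72
tool_pos: [0.4743, -0.11, 0.0144]
tool_rot: [-0.0, 1.0, 0.001, -0.0]
contact_force: [0.3, -0.2, -1.5]
gripper_width: 0.436
```

{"method": "carry_out", "body": {
  "moves": [
    [0, 0, 0, 0, 0, 0, 0],
    [0, 0, 0, 0.005, 0, 0, 0],
    [0, 0, 0, 0.01, 0, 0, 0],
    [0, 0, 0, 0.0125, 0, 0, 0],
    [0, 0, 0, 0.0125, 0, 0, 0],
    [0, 0, 0, 0.0125, 0, 0, 0]
  ]
}}

```text
time: 25.22
tool_pos: [0.4742, -0.1098, 0.0095]
tool_rot: [0.0, 1.0, 0.001, 0.0]
contact_force: [-0.7, 0.2, -1.1]
gripper_width: 0.44
```

{"method": "carry_out", "body": {
  "moves": [
    [0, 0, 0, 0.0025, 0, 0, 0],
    [0, 0, 0, 0.0025, 0, 0, 0],
    [0, 0, 0, 0.005, 0, 0, 0],
    [0, 0, 0, 0.005, 0, 0, 0]
  ]
}}

```text
time: 25.55
tool_pos: [0.4749, -0.1099, 0.0095]
tool_rot: [-0.0, 1.0, 0.001, 0.0]
contact_force: [-4.7, 2.9, 10.9]
gripper_width: 0.438
```

{"method": "carry_out", "body": {
  "moves": [
    [0.7, 0, 0, 0, 0, 0, 0],
    [1, 0, 0, 0, 0, 0, 0],
    [1, 0, 0, 0, 0, 0, 0],
    [1, 0, 0, 0, 0, 0, 0],
    [1, 0, 0, 0, 0, 0, 0],
    [1, 0, 0, -0.1, 0, 0, 0],
    [1, 0, 0, -0.2, 0, 0, 0],
    [1, 0, 0, -0.3, 0, 0, 0]
  ]
}}

```text
time: 26.22
tool_pos: [0.473, -0.1094, 0.1277]
tool_rot: [-0.001, 1.0, 0.001, -0.001]
contact_force: [1.2, -1.0, -0.3]
gripper_width: 1.001
```

{"method": "carry_out", "body": {
  "moves": [
    [1, 0, 0, 0, 0, 0, 0],
    [1, -0.02, 0.43, 0, 0, 0, 0],
    [1, -0.03, 0.43, 0, 0, 0, 0],
    [1, -0.03, 0.43, 0, 0, 0, 0],
    [1, -0.03, 0.43, 0, 0, 0, 0],
    [1, -0.03, 0.43, 0, 0, 0, 0],
    [1, -0.03, 0.43, 0, 0, 0, 0],
    [1, -0.03, 0.43, 0, 0, 0, 0]
  ]
}}

```text
time: 26.88
tool_pos: [0.4622, -0.2814, 0.1268]
tool_rot: [-0.001, 1.0, 0.0, -0.0]
contact_force: [-0.3, 1.0, 0.1]
gripper_width: 1.004
```

Run:
```python
from h import *
im,info,s=shot('w12',dict(small=(.4627,-.283,.034)))
print(circ(im,proj(info,(.4627,-.283,.034)),55,0,info,.034,130))
```

```text
[ 0.46215076 -0.281412    0.12677994] [-0.32603441  1.02990102  0.08600569] 1.0041611900801797
small [320.5 228.4]
(array([321.2, 228.4]), array([60.2, 61.2]), array([ 0.4628, -0.2836,  0.034 ]))
```

{"method": "carry_out", "body": {
  "moves": [
    [1, 0, 0.005, 0.1, 0, 0, 0],
    [1, 0, 0.005, 0.2, 0, 0, 0],
    [1, 0, 0.005, 0.28, 0, 0, 0],
    [1, 0, 0.005, 0.32, 0, 0, 0],
    [1, 0, 0.005, 0.34, 0, 0, 0],
    [1, 0, 0.005, 0.34, 0, 0, 0],
    [1, 0, 0.005, 0.34, 0, 0, 0],
    [1, 0, 0.005, 0.34, 0, 0, 0]
  ]
}}

```text
time: 27.6
tool_pos: [0.4641, -0.2844, -0.0065]
tool_rot: [0.001, 1.0, 0.001, 0.001]
contact_force: [-0.4, -0.6, 0.2]
gripper_width: 1.0
```

{"method": "carry_out", "body": {
  "moves": [
    [0.8, 0, 0, 0, 0, 0, 0],
    [0.7, 0, 0, 0, 0, 0, 0],
    [0.5, 0, 0, 0, 0, 0, 0],
    [0.3, 0, 0, 0, 0, 0, 0],
    [0, 0, 0, 0, 0, 0, 0],
    [0, 0, 0, 0, 0, 0, 0],
    [0, 0, 0, 0, 0, 0, 0]
  ]
}}

```text
time: 28.18
tool_pos: [0.4714, -0.291, 0.0039]
tool_rot: [0.007, 1.0, 0.001, 0.008]
contact_force: [-2.5, 3.2, 39.3]
gripper_width: 0.21
```

The reading is 0.21 with a 39 N upward push, so the pads slid off the small roll's edge and are pressing on its top. I'm backing straight up and looking.

{"method": "carry_out", "body": {
  "moves": [
    [0.2, 0, 0, -0.06, 0, 0, 0],
    [0.2, 0, 0, -0.1, 0, 0, 0],
    [0.4, 0, 0, -0.15, 0, 0, 0],
    [1, 0, 0, -0.25, 0, 0, 0],
    [1, 0, 0, -0.3, 0, 0, 0],
    [1, 0, 0, -0.3, 0, 0, 0],
    [1, 0, 0, -0.3, 0, 0, 0],
    [1, 0, 0, -0.3, 0, 0, 0]
  ]
}}

```text
time: 28.85
tool_pos: [0.4619, -0.2835, 0.1106]
tool_rot: [-0.0, 1.0, 0.001, -0.0]
contact_force: [-0.3, 0.5, -0.6]
gripper_width: 0.997
```

Run:
```python
from h import *
im,info,s=shot('w13',dict(small=(.4628,-.2833,.034)))
print(circ(im,proj(info,(.4627,-.283,.034)),65,0,info,.034,130))
```

```text
[ 0.46188847 -0.28347951  0.11058139] [-0.27265187  0.49725001 -0.6316667 ] 0.996956627556203
small [318.2 232.9]
(array([337. , 237.1]), array([63.3, 72.1]), array([ 0.4595, -0.2981,  0.034 ]))
```

View pics/w13.png

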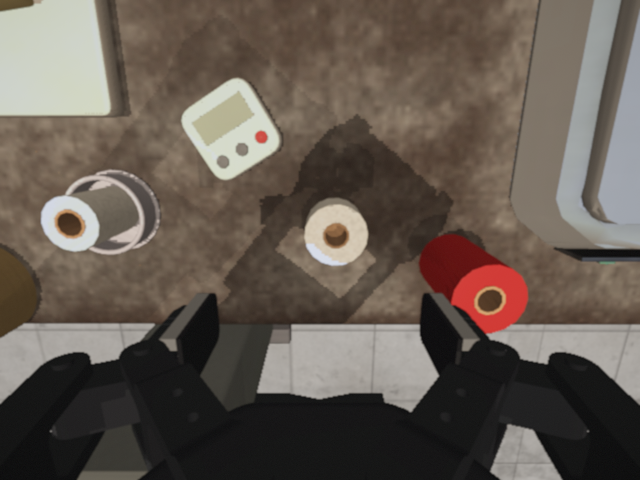

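The small roll still stands, shifted to (337,235), i.e. about (0.461, −0.2975). The card roll stands in the narrow cup at (70,222). The true tips evidently sit 33–40 mm above the TCP reading, so I'm grasping lower, checking for counter contact on the way.

{"method": "carry_out", "body": {
  "moves": [
    [1, -0.002, 0.035, 0.05, 0, 0, 0],
    [1, -0.002, 0.035, 0.1, 0, 0, 0],
    [1, -0.002, 0.035, 0.18, 0, 0, 0],
    [1, -0.002, 0.035, 0.24, 0, 0, 0],
    [1, -0.002, 0.035, 0.28, 0, 0, 0],
    [1, -0.002, 0.035, 0.3, 0, 0, 0],
    [1, -0.002, 0.035, 0.315, 0, 0, 0],
    [1, -0.002, 0.035, 0.315, 0, 0, 0]
  ]
}}

```text
time: 29.57
tool_pos: [0.4605, -0.2969, -0.0164]
tool_rot: [-0.001, 1.0, 0.001, -0.001]
contact_force: [0.4, 0.2, -0.3]
gripper_width: 1.0
```

{"method": "carry_out", "body": {
  "moves": [
    [1, 0, 0, 0, 0, 0, 0],
    [1, 0, 0, 0.01, 0, 0, 0],
    [1, 0, 0, 0.02, 0, 0, 0],
    [1, 0, 0, 0.02, 0, 0, 0],
    [1, 0, 0, 0.02, 0, 0, 0]
  ]
}}

```text
time: 29.98
tool_pos: [0.4617, -0.2979, -0.0224]
tool_rot: [0.0, 1.0, 0.001, 0.0]
contact_force: [-0.1, -0.2, 0.1]
gripper_width: 0.997
```

{"method": "carry_out", "body": {
  "moves": [
    [0.8, 0, 0, 0, 0, 0, 0],
    [0.7, 0, 0, 0, 0, 0, 0],
    [0.6, 0, 0, 0, 0, 0, 0],
    [0.5, 0, 0, 0, 0, 0, 0],
    [0.4, 0, 0, 0, 0, 0, 0],
    [0, 0, 0, 0, 0, 0, 0],
    [0, 0, 0, 0, 0, 0, 0],
    [0, 0, 0, 0, 0, 0, 0]
  ]
}}

```text
time: 30.65
tool_pos: [0.4622, -0.2983, -0.0219]
tool_rot: [0.0, 1.0, 0.001, 0.001]
contact_force: [-0.9, -0.7, 5.7]
gripper_width: 0.559
```

Gripped at 0.559. Lifting and carrying it over to the dish.

{"method": "carry_out", "body": {
  "moves": [
    [0, 0, 0, -0.05, 0, 0, 0],
    [0, 0, 0, -0.12, 0, 0, 0],
    [0, 0, 0, -0.2, 0, 0, 0],
    [0, 0, 0, -0.3, 0, 0, 0],
    [0, 0, 0, -0.4, 0, 0, 0],
    [0, 0, 0, -0.5, 0, 0, 0],
    [0, 0, 0, -0.55, 0, 0, 0],
    [0, 0, 0, -0.55, 0, 0, 0]
  ]
}}

```text
time: 31.32
tool_pos: [0.4641, -0.2998, 0.204]
tool_rot: [0.003, 1.0, 0.001, 0.004]
contact_force: [0.8, -0.4, 0.9]
gripper_width: 0.561
```

{"method": "carry_out", "body": {
  "moves": [
    [0, 0, -0.06, 0, 0, 0, 0],
    [0, 0, -0.14, 0, 0, 0, 0],
    [0, 0, -0.23, 0, 0, 0, 0],
    [0, 0, -0.32, 0, 0, 0, 0],
    [0, 0, -0.41, 0, 0, 0, 0],
    [0, 0, -0.5, 0, 0, 0, 0],
    [0, 0, -0.59, 0, 0, 0, 0],
    [0, -0.01, -0.66, 0, 0, 0, 0]
  ]
}}

```text
time: 31.98
tool_pos: [0.456, -0.0313, 0.1953]
tool_rot: [-0.001, 1.0, 0.001, -0.001]
contact_force: [-0.3, 0.3, -0.1]
gripper_width: 0.563
```

{"method": "carry_out", "body": {
  "moves": [
    [0, 0, -0.1, 0, 0, 0, 0],
    [0, 0, -0.2, 0, 0, 0, 0],
    [0, 0, -0.3, 0, 0, 0, 0],
    [0, 0, -0.4, 0, 0, 0, 0],
    [0, 0, -0.5, 0, 0, 0, 0],
    [0, 0, -0.56, 0.05, 0, 0, 0],
    [0, 0, -0.59, 0.1, 0, 0, 0],
    [0, 0, -0.6, 0.15, 0, 0, 0]
  ]
}}

```text
time: 32.65
tool_pos: [0.4554, 0.2082, 0.1349]
tool_rot: [0.0, 1.0, 0.003, -0.001]
contact_force: [-0.6, 0.0, -0.5]
gripper_width: 0.56
```

{"method": "carry_out", "body": {
  "moves": [
    [0, 0, 0, 0.02, 0, 0, 0],
    [0, 0, 0, 0.02, 0, 0, 0],
    [0, 0, 0, 0.02, 0, 0, 0],
    [0, 0, 0, 0.02, 0, 0, 0],
    [0, 0, 0, 0.02, 0, 0, 0],
    [0, 0, 0, 0.02, 0, 0, 0]
  ]
}}

```text
time: 33.15
tool_pos: [0.4577, 0.2059, 0.1309]
tool_rot: [-0.0, 1.0, 0.0, 0.001]
contact_force: [0.5, -1.0, -0.2]
gripper_width: 0.558
```

Run:
```python
from h import *
im,info,s=shot('w14',dict(widetop=(.456,.205,.044)))
P=s['tool_pos'];print('small top,bot',proj(info,P+[0,0,.0565]),proj(info,P+[0,0,.0225]))
```

```text
[0.45773052 0.20593054 0.13086085] [ 0.47512992 -1.030447   -0.22826748] 0.5582134887588853
widetop [319.6 233.2]
small top,bot [317.96498198 318.10734203] [318.16074186 284.75296691]
```

View pics/w14.png

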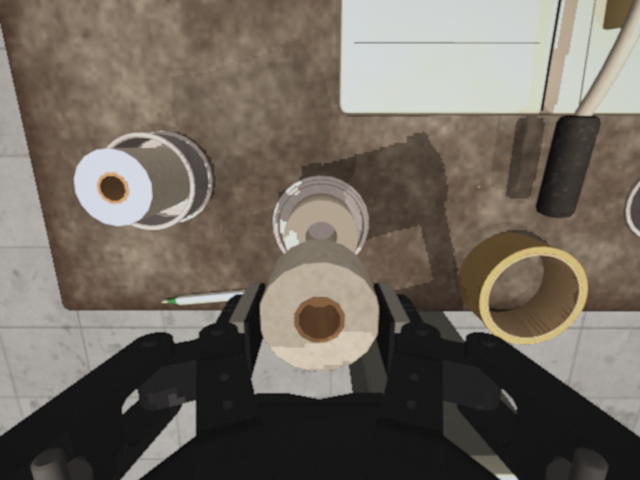

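The small roll is held with its top at (319,317), the till roll stands in the deep cup at (113,187), and the wide roll in the dish is near (321,232). I'm working out the wide roll's centre from the earlier unobstructed view (w9) before lowering.

Run:
```python
from h import *
s=manip.state();info=dict(manip.camera_info('wrist'))
E=np.array(info['extrinsics'],float);d=np.array([.49477,.33727,.2242])-s['tool_pos']
E9=E.copy();E9[:3,3]-=E[:3,:3]@d
i9=dict(info,extrinsics=E9)
for uv in((439.2,247.9),(439,246.3)): print('w9 wide',ray(i9,uv,.044))
im=cv2.imread('pics/w9.png')[215:290,395:485]
g=cv2.resize(cv2.cvtColor(im,cv2.COLOR_BGR2GRAY),None,fx=4,fy=4,interpolation=cv2.INTER_CUBIC)
h=cv2.HoughCircles(g,cv2.HOUGH_GRADIENT_ALT,1.5,5,param1=150,param2=.5,minRadius=20,maxRadius=130)
for a in h.reshape(-1,h.shape[-1])[:6]: print(a[2]/4,ray(i9,(a[0]/4+395,a[1]/4+215),.044)[:2])
print('small held',ray(info,(319.5,317),s['tool_pos'][2]+.0565),s['tool_pos'])
t=np.ascontiguousarray(manip.grab_frame('top')[:,:,::-1]);cv2.imwrite('pics/t14.png',t)
```

```text
w9 wide [0.45210945 0.20328393 0.044     ]
w9 wide [0.45396431 0.20368566 0.044     ]
27.274035 [0.4546014  0.20347017]
11.154541 [0.4546014  0.20347017]
small held [0.45809362 0.20535573 0.18716172] [0.45758305 0.20596036 0.13066172]
```

{"method": "carry_out", "body": {
  "moves": [
    [0, -0.009, 0.005, 0.05, 0, 0, 0],
    [0, -0.009, 0.005, 0.1, 0, 0, 0],
    [0, -0.009, 0.005, 0.16, 0, 0, 0],
    [0, -0.009, 0.005, 0.21, 0, 0, 0],
    [0, -0.009, 0.005, 0.24, 0, 0, 0],
    [0, -0.009, 0.005, 0.255, 0, 0, 0],
    [0, -0.009, 0.005, 0.255, 0, 0, 0],
    [0, -0.009, 0.005, 0.255, 0, 0, 0]
  ]
}}

```text
time: 33.92
tool_pos: [0.4538, 0.2043, 0.0282]
tool_rot: [-0.0, 1.0, 0.001, 0.001]
contact_force: [1.4, -0.2, 0.0]
gripper_width: 0.561
```

{"method": "carry_out", "body": {
  "moves": [
    [0, 0, 0, 0.005, 0, 0, 0],
    [0, 0, 0, 0.01, 0, 0, 0],
    [0, 0, 0, 0.0125, 0, 0, 0],
    [0, 0, 0, 0.0125, 0, 0, 0],
    [0, 0, 0, 0.0125, 0, 0, 0]
  ]
}}

```text
time: 34.33
tool_pos: [0.4533, 0.2042, 0.0226]
tool_rot: [-0.0, 1.0, 0.001, 0.0]
contact_force: [0.5, 0.1, 0.1]
gripper_width: 0.558
```

{"method": "carry_out", "body": {
  "moves": [
    [0, 0, 0, 0.0025, 0, 0, 0],
    [0, 0, 0, 0.0025, 0, 0, 0],
    [0, 0, 0, 0.005, 0, 0, 0],
    [0, 0, 0, 0.005, 0, 0, 0]
  ]
}}

```text
time: 34.67
tool_pos: [0.4537, 0.2043, 0.0221]
tool_rot: [0.0, 1.0, 0.001, 0.0]
contact_force: [-4.4, -0.8, 9.6]
gripper_width: 0.565
```

Contact at 9.6 N. I'm releasing and rising, then viewing from above and slightly behind.

{"method": "carry_out", "body": {
  "moves": [
    [0.7, 0, 0, 0, 0, 0, 0],
    [1, 0, 0, 0, 0, 0, 0],
    [1, 0, 0, 0, 0, 0, 0],
    [1, 0, 0, 0, 0, 0, 0],
    [1, 0, 0, 0, 0, 0, 0],
    [1, 0, 0, -0.1, 0, 0, 0],
    [1, 0, 0, -0.2, 0, 0, 0],
    [1, 0, 0, -0.3, 0, 0, 0]
  ]
}}

```text
time: 35.33
tool_pos: [0.452, 0.2038, 0.1407]
tool_rot: [0.0, 1.0, 0.001, -0.001]
contact_force: [0.6, 0.9, 0.3]
gripper_width: 0.999
```

{"method": "carry_out", "body": {
  "moves": [
    [1, -0.1, 0, -0.25, 0, 0, 0],
    [1, -0.15, 0, -0.25, 0, 0, 0],
    [1, -0.15, 0, -0.25, 0, 0, 0],
    [1, -0.15, 0, -0.25, 0, 0, 0],
    [1, -0.15, 0, -0.25, 0, 0, 0],
    [1, -0.15, 0, -0.25, 0, 0, 0],
    [1, -0.15, 0, -0.25, 0, 0, 0],
    [1, -0.15, 0, -0.25, 0, 0, 0]
  ]
}}

```text
time: 36.0
tool_pos: [0.3927, 0.2037, 0.2383]
tool_rot: [0.001, 1.0, 0.001, -0.002]
contact_force: [0.7, 0.3, -0.3]
gripper_width: 0.995
```

Run:
```python
from h import *
im,info,s=shot('w15',dict(small=(.4545,.2035,.078),wide=(.4545,.2035,.044),dish=(.456,.2045,.015),till=(.498,.342,.084)))
t,ti,_=shot('t15',{}, 'top')
c=proj(info,(.4545,.2035,.078))
for r,z in((34,.078),): print(circ(im,c,r,0,info,z,130)); print(hough(im,c,45,8,45,info,.078))
a=cv2.resize(im[110:310,180:430],None,fx=2,fy=2);b=cv2.resize(np.ascontiguousarray(t[180:310,165:265]),None,fx=3,fy=400/130.)
cv2.imwrite('pics/f1.png',np.hstack([a,b[:, :300]]))
```

```text
[0.39266073 0.20368751 0.23827167] [ 0.66989651  0.32939329 -0.26031461] 0.9952366695347088
small [318.6 149.8]
wide [318.6 149.1]
dish [317.7 147.2]
till [167.5 100.5]
[0.39274383 0.20369305 0.23844609] [ 0.4095792   1.09878257 -0.5483551 ] 0.9986395871934332
(array([318. , 148.9]), array([67.6, 67.8]), array([0.4553, 0.2041, 0.078 ]))
[(array([318. , 150.5,  37.8], dtype=float32), array([0.4538, 0.2041])), (array([318. , 150.5,  33. ], dtype=float32), array([0.4538, 0.2041])), (array([328. , 138.5,  20.5], dtype=float32), array([0.465 , 0.1945])), (array([305.5, 158. ,  23. ], dtype=float32), array([0.4467, 0.2163])), (array([335. , 142. ,  21.6], dtype=float32), array([0.4618, 0.1877]))]
```

View pics/f1.png

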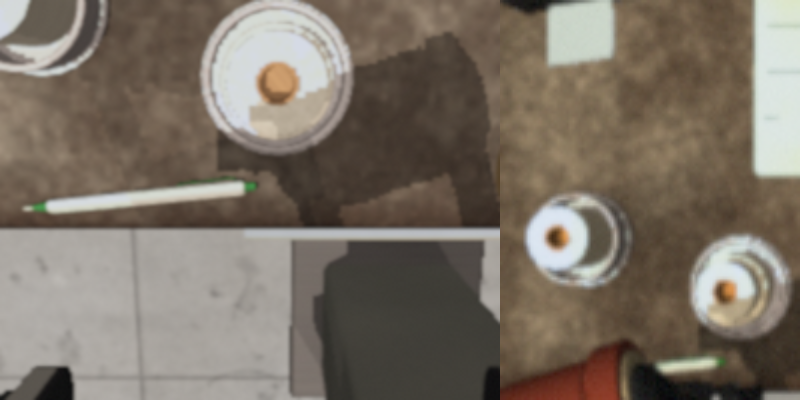

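The last view, from straight overhead, shows:
- **Small roll:** its core is at full-frame (319,151) against the dish circle at (318.5,148.5), so the stack is concentric within about 2 mm.
- **Till roll:** its top in the top view is at (184,257) against (185,257) predicted for resting on the cup floor.

The arm is clear, so I'm handing in.

```bash
python3 -c "
from plant import manip
print(manip.job_done());print(manip.state()['time'])"
```

```text
the job is handed in; nothing more can be done
None
the job is handed in; nothing more can be done
```

All four rolls are put away, in the order asked: wide roll in the dish, till roll in the deep cup, card roll in the narrow cup, then the small roll on top of the wide one. I handed the job in at about 36 s of the 106 s allowed, with the arm clear of everything.

**Last checks:**
- **Till roll:** it stands in its cup, and its top is within about 1 px of where it should be if resting on the cup floor.
- **Card roll:** it was upright in its cup when I last had it in view, before I carried the small roll over. I did not measure it again after that.
- **Floor contact:** each roll met its support at close to the expected height, with 5–11 N of contact.
- **Stack:** the small roll is centred on the wide roll to within about 2 mm.
- **Packing tape and timer:** neither was touched by any move. They looked to be in their places each time they were in view, but I did not measure them.

**What went wrong or disagreed:**
- **Missed grasps:** the fingertips sat about 30–40 mm behind the reported tool point. The first try at the wide roll closed above it without moving it.
- **Small roll pushed:** the first try slid off its edge, shifting it about 14 mm and pressing on it with 39 N, just under the 40 N limit. It stayed upright, and a lower second grasp held.
- **Cameras:** the top and wrist cameras differed by up to about 4 mm on the deep and narrow cups. That is within the 9 mm of play either way.
- **Pictures:** I viewed 16, two over the budget of 14.

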